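# Mix a round flask on a vortex mixer, then hold it down in a sprung cradle

## Task

Take the round amber flask out of its cork ring by the neck and press it down into the black cup of the grey vortex mixer until the cup is fully down, keeping it there for a good second to mix. Then carry it to the blue sprung ring cradle, seat the ball in the ring and press it, upright, all the way down over the optical window. Finish like that, still gripping the flask and holding the ring fully down by pressing through the flask only; leave the other things on the bench where they stand.

Things in the scene. Friction and masses are not known exactly. Their poses are not given: they have to be found in the camera images.
- flask: stoppered round-bottomed flask of amber glass, about 0.14 kg, 129 mm tall: ball 64 mm in diameter, straight neck 24 mm in diameter from 60 to 112 mm above the lowest point, a lip 29 mm wide (not solid) at 112 to 118 mm, white stopper 22 mm wide to 129 mm. Origin at the lowest point of the ball, z up along the neck. It starts upright in the cork ring and its weight lies low in the ball
- flask_ball (a point): centre of the flask's ball, 32 mm above its lowest point
- flask_neck (a point): point on the neck's axis 95 mm above the flask's lowest point, a good height to grip
- cork_ring: cork ring fixed to the bench, 90 mm in diameter, 25 mm high, open in the middle; origin at the centre of its underside. The flask's lowest point rests about 12 mm above the bench in it
- mixer: grey round vortex mixer fixed to the bench, 112 mm in diameter at its foot and tapering upward, with a black knob on its front and a sprung black rubber cup on top; origin at the centre of its underside. Its place is swapped with those of the cradle and the cork ring from run to run
- mixer_cup (a point): centre of the rim of the mixer's cup (moves with it), 97 mm above the bench when up; the cup is 58 mm wide outside, 48 mm wide inside at the rim and 11 mm deep, so the flask's lowest point comes to rest about 12 mm below this point
- mixer_head (a joint): how far the mixer's cup is pressed down: 0 up, 0.008 m fully down on its stop; the spring takes about 3.5 N to start and 7 N at the stop, including what the flask's weight gives, and pushes the cup up again
- cradle: sprung cradle fixed to the bench: aluminium disc 120 mm in diameter with an optical window in the middle and three black sleeves, over which a blue ring stands on three coil springs; origin at the centre of the disc's underside
- ring_top (a point): centre of the blue ring's upper edge (moves with it), 58 mm above the bench when up; ring 70 mm outside, 52 mm inside, with three ears to 52 mm from its axis. The ball sits in it with its centre about 19 mm above this point, the flask's lowest point about 13 mm below it
- cradle_ring (a joint): how far the blue ring is pressed down: 0 up, 0.014 m fully down on its stop; the springs take about 4 N to start and 10 N at the stop, more than the flask weighs, so the ring must be pushed and kept pushed. More than 0.012 counts as fully down
- wash_bottle: white wash bottle with a red cap, a bystander at the back, 194 mm tall; origin under its centre
- white_pot: white pot with a white lid, a bystander at the back, 47 mm wide, 66 mm tall; origin under its centre
- sample_pot: white pot with a blue lid, a bystander at the back right, 47 mm wide, 66 mm tall; origin under its centre
- dropper: brown dropper bottle with a black cap, a bystander at the back right, 33 mm wide, 85 mm tall; origin under its centre
- vial: small vial with a red cap, a bystander at the back, 27 mm wide, 58 mm tall; origin under its centre
Not all that is in view belongs to the job. What is shaped like the cradle but purple is not meant.

How it is judged:
On the way, in this order (a step that is already met when the one before it is completed fails the run):
1. the flask is held in the mixer's cup, upright, with the cup fully down (value of joint mixer_head above 0.0065 m and contact force between flask and mixer above 2 N and horizontal distance between flask_ball and mixer_cup below 0.008 m and angle between flask's own z axis and vertical below 0.3 rad and contact force between the fingers and mixer below 1 N and contact force between the fingers and flask above 2 N), for 0.7 s.
2. the gripped flask is seated in the cradle's ring and has pressed it fully down (horizontal distance between flask_ball and ring_top below 0.005 m and z of flask_ball in the frame of ring_top below 0.024 m and angle between flask's own z axis and vertical below 0.2 rad and value of joint cradle_ring above 0.012 m and contact force between flask and cradle above 4 N and contact force between the fingers and cradle below 1 N and contact force between the fingers and flask above 2 N), for 0.3 s.
At the end, for the whole second after the job is handed in: Still gripped and at rest: flask upright within 0.2 rad, ball in the blue ring (5 mm of centre, under 24 mm above its edge), pushing over 4 N, ring over 12 of 14 mm down, fingers off the cradle. Mixer cup up (under 2 mm). Bystanders within 30 mm of their start (all of step 2 and linear speed of flask below 0.02 m/s and value of joint mixer_head below 0.002 m and distance of each of wash_bottle, white_pot, sample_pot, dropper, vial from where it was at the start of the episode below 0.03 m); the arm keeps its last pose, push and grip.
It fails at once if a bystander on the bench is shoved or knocked over (distance of any of wash_bottle, white_pot, sample_pot, dropper, vial from where it was at the start of the episode above 0.03 m or angle between any of wash_bottle, white_pot, sample_pot, dropper, vial's own z axis and vertical above 0.5 rad).
It also fails if it takes over 48 s, if anything falls off the work surface, if the arm or the gripper's body presses on something with over 40 N, if the wrist force passes 120 N, or if a joint passes its speed limit or range.

## Robot

A 7-joint arm with a two-finger parallel gripper is mounted at the origin on a cart in front of the work surface, level with it; the furniture and walls round the work are solid. World frame = base frame: x ahead of the robot, y to its left, z up, the work surface at z = 0. Lengths are in m, angles in rad, forces in N, time in s.
With the tool pointing down it reaches from about 0.35 to 0.9 m from the base axis. Payload 8.1 kg.
Tool frame: the origin (TCP) lies on the centre line of the jaws, within the pads' length; the fingertips stand 22 mm ahead of it and the grasp point (between the pads) lies 3 mm ahead of it; z points along the fingers, y is the direction in which the jaws open and shut (so a half turn about z gives the same grasp; the last joint's range is limited). The gripper opens to 92 mm and grips with 3 to 60 N. Pads are 19 mm wide; open, the fingers measure 130 mm over their backs; the gripper's body (75 mm by 190 mm) begins 47 mm behind the grasp point.
Start: joints at [1.199, 0.434, 0.025, 1.573, -0.012, 1.134, -0.075], TCP at [0.166, -0.603, 0.249] pointing down, gripper open.
Joint ranges: [-2.62, 2.62], [-0.44, 2.09], [-1.27, 1.32], [0.08, 2.57], [-1.32, 4.46], [0.12, 2], [-2.74, 2.74]. Speed limits (rad/s): [2.22, 2.22, 3.01, 3.01, 3.14, 3.14, 3.14].

## Interface

Orientations are given as a rotation vector (axis times angle).
In Python, from cell import arm gives the robot as it stands.
- The arm moves only by the shell command python3 -m pendant 'ROWS' [FORCE]. ROWS is JSON, a list that holds one entry, the list of rows, each a list of 7 numbers: the shift along the tool's x, y, z in units of 0.04 m (1.0 is 0.04 m), then the turn, a rotation vector about the tool's x, y, z in units of 0.08 rad (1.0 is 0.08 rad), then the closure, from 0 (fully open) to 1 (shut). In form: [[[tx, ty, tz, ax, ay, az, fingers], ...]]. A call has 1 to 20 rows; each row shifts and turns the commanded pose from where the row before left it, along the tool's axes as they then stand; what a row does not reach is not made up. A row lasts 1/12 s, in which the tool goes at most 41.7 mm and 7.16 degrees, less where a joint would pass 70% of its speed; a pose out of reach is approached as far as the arm can. A call with a number of a shift or a turn outside -1 to 1 is refused whole. A call with a gripper value outside its range is refused whole. The fingers move at their own pace and stop on an object; FORCE is the grip in N (left out, the last holds). Time passes only in rows, so rows that do not move let the fingers close. It gives the time, the measured TCP pose, the force and the opening at its end, in the units of the state.
- arm.observe(): the state, without advancing time (a new reading comes with each control period).
- arm.get_image(name): name is "scene" or "top" or "wrist"; returns a dict with "img" (420x560x3 uint8, red, green, blue), "z_map" (420x560 float32, m along the optical axis (not along the pixel's ray), 0 where there is no reading), "K" (3x3 intrinsics, pixels), "R" (3x3) and "t" (3): a world point X has camera coordinates R X + t. Camera axes: x right, y down, z forward; pixel columns grow to the right and rows downward; lengths in m; the calibration is good to about 2 mm. A picture is of the moment at which its call begins.
- arm.sign_off(): hands the job in, once; it reports no verdict.
The state is a dict: "clock": time; "joints": joint angles; "dq": joint speeds; "joint_efforts": joint torques, N m; "position": TCP position; "ee_rot": TCP orientation; "force": force on the tool from outside, world axes, zero at the start; "ft_torque": the same for the moment, N m; "width": opening from 0.0 (shut) to 1.0 (fully open).
Only numpy, scipy, OpenCV 4.12 (cv2) and the standard library are available. Lean on these libraries where they do the work, as an engineer would, in place of code of your own. Each camera call takes 0.05 s, during which the arm holds its last target.

## Working session

There is one attempt and no reset: what is moved stays moved. The work goes in short steps, Python scripts to look and compute and a shell command to move; the robot and the scene stay as the last step left them, time stands still between calls to the robot, and variables do not carry over. Pictures are saved under pics/ and viewed, and the job is handed in when it is done.

```bash
mkdir -p pics; ls
python3 - <<'E'
from cell import arm
import cv2
s=arm.observe(); print(s)
for n in("scene","top","wrist"):
    d=arm.get_image(n); cv2.imwrite(f"pics/{n}0.png",d["img"][:,:,::-1]); print(n,d["K"].tolist(),d["R"].round(3).tolist(),d["t"])
E
```

```text
pics
{'clock': 0.0, 'joints': array([ 1.1994348 ,  0.43521759,  0.02495807,  1.57412028, -0.01158342,
        1.13398384, -0.07509051]), 'dq': array([-2.06315088e-04, -1.49759776e-05,  7.23681799e-04,  1.12353517e-03,
        9.24623015e-04, -2.04399272e-03, -2.25625750e-04]), 'joint_efforts': array([-2.25429089e-04, -6.67851448e+01,  9.84904021e-01, -3.14448452e+01,
       -6.04968402e-02,  4.29510023e-02,  2.35551943e-04]), 'position': array([ 0.16578222, -0.60210845,  0.24793916]), 'ee_rot': array([-3.11174943e+00, -4.20631254e-01,  5.68764211e-04]), 'force': array([-0.10034842,  0.99745818, -0.02114284]), 'ft_torque': array([0.01833145, 0.00896408, 0.05054289]), 'width': 1.000513554848751}
scene [[389.3204395187384, 0.0, 280.70468785692566], [0.0, 389.3204395187384, 210.3330740526976], [0.0, 0.0, 1.0]] [[-0.608, -0.794, -0.0], [-0.406, 0.312, -0.859], [0.682, -0.522, -0.512]] [0.37466626 0.34825594 0.51091907]
top [[474.17526857335326, 0.0, 277.5501105196817], [0.0, 474.17526857335326, 211.83632014107715], [0.0, 0.0, 1.0]] [[-0.073, -0.997, -0.003], [-0.97, 0.072, -0.234], [0.234, -0.014, -0.972]] [0.01860878 0.65921282 1.24028184]
wrist [[334.94894459043485, 0.0, 277.37517050195316], [0.0, 334.94894459043485, 209.94739237017333], [0.0, 0.0, 1.0]] [[0.266, -0.964, -0.002], [-0.931, -0.258, 0.257], [-0.248, -0.067, -0.966]] [-0.62370521 -0.03340922  0.39050736]
```

View pics/scene0.png

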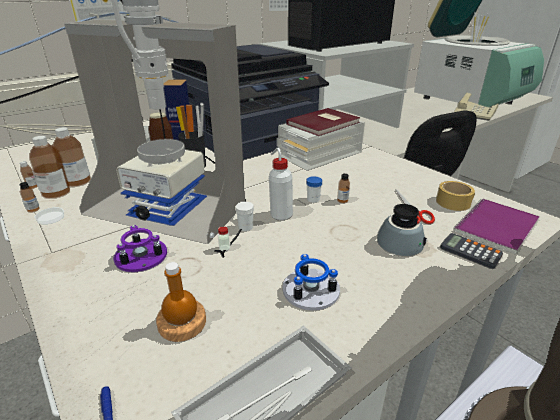

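View pics/top0.png

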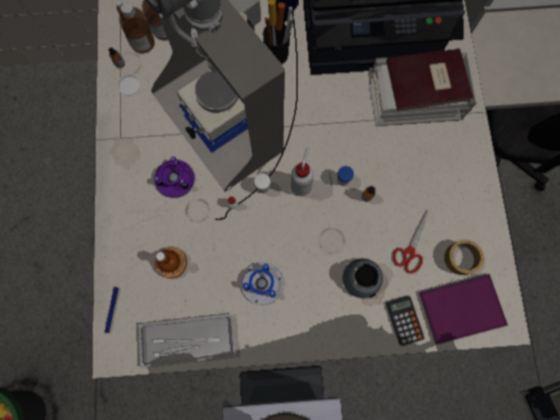

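View pics/wrist0.png

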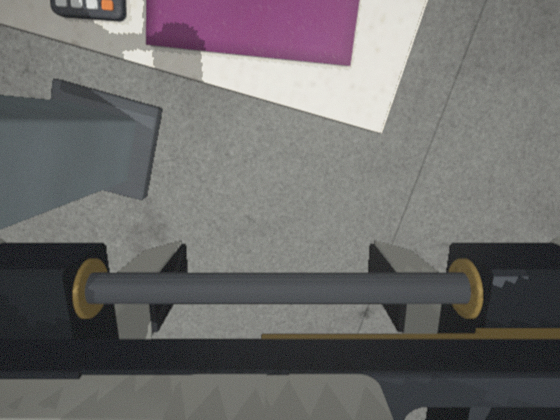

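Candidates, given as scene / top pixels:
- **Flask:** amber flask in cork at (177,305)/(170,262). The brown bottles at (50,165), (65,150) and (345,188) don't match: they have labels or caps and no cork.
- **Cradle:** blue ring at (314,270)/(262,283). The purple one at (140,245)/(174,178) is the decoy.
- **Mixer:** grey body with black cup at (402,225)/(363,278). The balance and the tape roll don't match.

Next I'll check with a close crop and measure.

```bash
cat > h.py <<'E'
import numpy as np, cv2
from cell import arm
def cloud(d):
    z=d["z_map"]; v,u=np.mgrid[:z.shape[0],:z.shape[1]]
    K=d["K"]; c=np.stack([(u-K[0,2])/K[0,0]*z,(v-K[1,2])/K[1,1]*z,z],-1)
    return (c-d["t"])@d["R"]
def ray(d,u,v,h):
    K=d["K"]; r=d["R"].T@np.array([(u-K[0,2])/K[0,0],(v-K[1,2])/K[1,1],1]); o=-d["R"].T@d["t"]
    return o+r*(h-o[2])/r[2]
def circ(p):
    A=np.c_[2*p[:,:2],np.ones(len(p))]; s=np.linalg.lstsq(A,(p[:,:2]**2).sum(1),rcond=None)[0]
    return s[:2],np.sqrt(s[2]+s[0]**2+s[1]**2)
def sphere(p):
    A=np.c_[2*p,np.ones(len(p))]; s=np.linalg.lstsq(A,(p**2).sum(1),rcond=None)[0]
    return s[:3],np.sqrt(s[3]+s[:3]@s[:3])
E
python3 - <<'E'
from h import *
rois={"scene":{"flask":(150,255,215,345),"cradle":(280,245,350,315),"mixer":(370,190,440,260)},"top":{"flask":(145,240,195,285),"cradle":(235,255,295,310),"mixer":(335,250,390,305)}}
crops=[]
for n in("scene","top"):
    d=arm.get_image(n); P=cloud(d); hsv=cv2.cvtColor(d["img"],cv2.COLOR_RGB2HSV)
    for k,(a,b,c,e) in rois[n].items():
        crops.append(cv2.resize(d["img"][b:e,a:c,::-1],(260,280)))
        p=P[b:e,a:c].reshape(-1,3); h=hsv[b:e,a:c].reshape(-1,3); ok=p[:,2]>0.004
        if k=="flask":
            z=p[:,2]
            m=ok&(z>.028)&(z<.066); print(n,"ball",sphere(p[m]),m.sum())
            s=ok&(h[:,1]<70)&(z>.11); print(" stopper",p[s].mean(0),p[s].min(0),p[s].max(0),s.sum())
            for lo,hi in((.075,.12),):
                m=ok&(z>lo)&(z<hi); print(" neck",circ(p[m]),m.sum())
            m=ok&(z>.018)&(z<.03); print(" cork",p[m].mean(0))
        if k=="cradle":
            m=ok&(h[:,0]>95)&(h[:,0]<130)&(h[:,1]>120)&(p[:,2]>.05)
            print(n,"ring",circ(p[m]),p[m].mean(0),p[m].max(0),m.sum())
        if k=="mixer":
            m=ok&(p[:,2]>.09); print(n,"cup",circ(p[m]),p[m].mean(0),p[m].min(0),p[m].max(0),m.sum())
cv2.imwrite("pics/crops.png",np.vstack([np.hstack(crops[:3]),np.hstack(crops[3:])]))
E
```

```text
scene ball (array([0.55048577, 0.28611008, 0.04248526]), np.float64(0.03142341189940557)) 673
 stopper [0.50637425 0.30069585 0.16870451] [0.02090963 0.27649474 0.11039021] [0.56077825 0.45581056 0.56079838] 156
 neck (array([0.54998767, 0.28627133]), np.float64(0.011269295982365719)) 283
 cork [0.53044555 0.29361978 0.02345398]
scene ring (array([0.30207005, 0.17722918]), np.float64(0.2223441635332388)) [0.4653033  0.03561325 0.05791655] [0.52017847 0.45581056 0.56079838] 482
scene cup (array([0.25526041, 0.10629621]), np.float64(0.4153118745507777)) [ 0.42774764 -0.19451312  0.13191864] [ 0.02090963 -0.28135274  0.09000539] [0.49260452 0.45581056 0.56079838] 186
top ball (array([0.55125523, 0.28478709, 0.03541462]), np.float64(0.035561495581844946)) 232
 stopper [0.53943238 0.26812982 0.20283322] [ 0.35063645 -0.01153224  0.12643699] [0.56455368 0.29695934 1.36019409] 74
 neck (array([0.54952866, 0.28158354]), np.float64(0.010069016903820944)) 37
 cork [0.54490643 0.27503469 0.02353561]
top ring (array([0.46697742, 0.02718482]), np.float64(0.03553972877947329)) [0.47165783 0.02892347 0.0619268 ] [0.5195108  0.07911382 1.36019409] 267
top cup (array([ 0.41392224, -0.14213425]), np.float64(0.12839301386617208)) [ 0.45887062 -0.2404824   0.17301804] [ 0.35063645 -0.28295058  0.09012881] [ 0.49451861 -0.01153224  1.36019409] 163
```

View pics/crops.png

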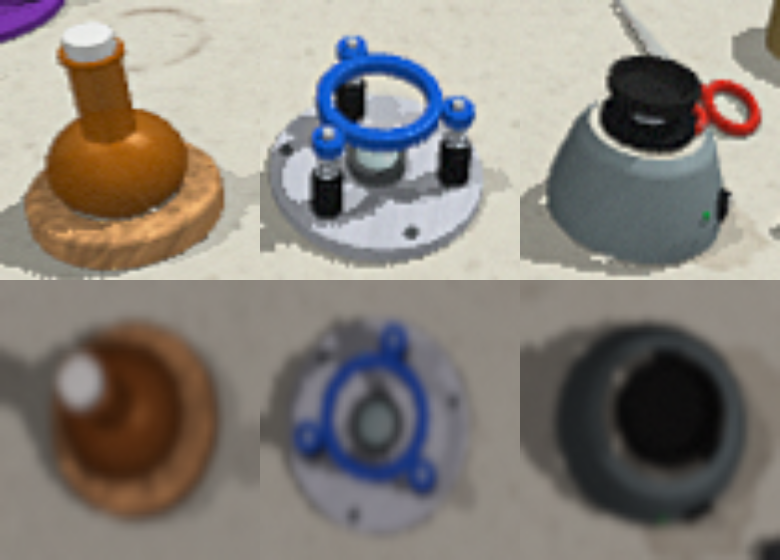

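The crops confirm the amber flask in the cork, the blue-ring cradle and the black-cup mixer. I'll redo the fits with missing depth pixels filtered out.

Run:
```python
from h import *
def outl(d,mask):
    c=max(cv2.findContours(mask.astype(np.uint8),0,1)[0],key=cv2.contourArea); return cv2.fitEllipse(c)
rois={"scene":{"cradle":(280,245,350,315),"mixer":(370,190,440,260)},"top":{"cradle":(235,255,295,310),"mixer":(335,250,390,305)}}
for n in("scene","top"):
    d=arm.get_image(n); P=cloud(d); P[d["z_map"]==0]=-1; hsv=cv2.cvtColor(d["img"],cv2.COLOR_RGB2HSV)
    for k,(a,b,c,e) in rois[n].items():
        p=P[b:e,a:c]; h=hsv[b:e,a:c]; z=p[...,2]; 
        if k=="cradle":
            m=(h[...,0]>95)&(h[...,0]<130)&(h[...,1]>120)&(z>.045)&(z<.075)
            q=p[m]
            # inner hole contour -> ellipse center
            mm=((h[...,0]>95)&(h[...,0]<130)&(h[...,1]>120)).astype(np.uint8)
            cs,hi=cv2.findContours(mm,cv2.RETR_CCOMP,cv2.CHAIN_APPROX_NONE)
            for ct,x in zip(cs,hi[0]):
                if x[3]>=0 and cv2.contourArea(ct)>60:
                    el=cv2.fitEllipse(ct); print(n,"hole",el,ray(d,a+el[0][0],b+el[0][1],.055))
            c0=np.median(q[:,:2],0)
            for _ in range(8):
                r=np.hypot(*(q[:,:2]-c0).T); g=q[(r<.038)]; c0,R=circ(g)
            print(n,"ring",c0,R,len(g),np.percentile(q[:,2],[5,50,95]))
            dm=(z>.003)&(z<.02); q=p[dm]; print(" disc",circ(q),q.min(0),q.max(0), (q.min(0)+q.max(0))/2)
        else:
            m=(z>.088)&(z<.11); q=p[m]; print(n,"cup",q.min(0),q.max(0),(q.min(0)+q.max(0))/2,len(q))
            m=(z>.094)&(z<.11);q=p[m]; print("   rim",circ(q),len(q))
            for lo,hi in((.01,.03),(.03,.06)):
                q=p[(z>lo)&(z<hi)]; print("   body",circ(q),len(q))
            m=(h[...,2]<60)&(h[...,1]<255)&(z>.05)
            el=outl(d,m); print("   black el",el,ray(d,a+el[0][0],b+el[0][1],.097))
```

```text
scene hole ((31.9727783203125, 24.715002059936523), (15.040268898010254, 26.469951629638672), 94.0127182006836) [0.47025522 0.03203682 0.055     ]
scene ring [0.47004801 0.03277894] 0.03082720987445508 380 [0.05104255 0.05625309 0.05818828]
 disc (array([0.47043751, 0.03605418]), np.float64(0.043810684371367946)) [ 0.41184754 -0.02553382  0.00306537] [0.5311978  0.09185833 0.01997212] [0.47152267 0.03316225 0.01151875]
scene cup [ 0.43678283 -0.28066583  0.08806938] [ 0.49328698 -0.22367664  0.09793129] [ 0.4650349  -0.25217124  0.09300033] 211
   rim (array([ 0.4646099 , -0.25196331]), np.float64(0.026461262121187754)) 103
   body (array([ 0.51699199, -0.34599574]), np.float64(0.15352954268621172)) 407
   body (array([ 0.51008417, -0.33294226]), np.float64(0.13049399827689562)) 669
   black el ((34.995033264160156, 25.510948181152344), (23.994123458862305, 25.57254409790039), 92.9052505493164) [ 0.44837117 -0.22802737  0.097     ]
top hole ((26.022855758666992, 26.319242477416992), (20.02727508544922, 20.685380935668945), 100.38560485839844) [0.47279173 0.02904273 0.055     ]
top ring [0.47281788 0.02898482] 0.030997943610668346 207 [0.0519772  0.05671764 0.06129994]
 disc (array([0.475679 , 0.0249644]), np.float64(0.05130169744256657)) [ 0.39823861 -0.06706362  0.00300444] [0.55772074 0.10832351 0.01996685] [0.47797967 0.02062994 0.01148564]
top cup [ 0.43840411 -0.28304626  0.08801023] [ 0.49464475 -0.22642293  0.10330397] [ 0.46652443 -0.25473459  0.0956571 ] 178
   rim (array([ 0.46634428, -0.25447567]), np.float64(0.026246838880769913)) 99
   body (array([ 0.45960972, -0.2662005 ]), np.float64(0.061015870686340505)) 133
   body (array([ 0.46559301, -0.25470703]), np.float64(0.04679122511484526)) 458
   black el ((31.319625854492188, 24.999113082885742), (21.781845092773438, 23.017038345336914), 56.739601135253906) [ 0.46491495 -0.25201586  0.097     ]
```

Run:
```python
from h import *
from scipy.spatial.transform import Rotation as Ro
s=arm.observe(); print(Ro.from_rotvec(s["ee_rot"]).as_matrix().round(3))
for n in("scene","top"):
    d=arm.get_image(n);P=cloud(d);P[d["z_map"]==0]=-9
    p=P.reshape(-1,3)
    m=(p[:,2]>.2)&(p[:,0]>.2)&(p[:,0]<1.0)&(abs(p[:,1])<.6); q=p[m]
    for lo in np.arange(-.6,.6,.1):
        g=q[(q[:,1]>=lo)&(q[:,1]<lo+.1)]
        if len(g)>5: print(n,round(lo,1),"xmin",np.percentile(g[:,0],1).round(3),"z",g[:,2].min().round(2),g[:,2].max().round(2))
```

```text
[[ 0.964  0.265 -0.   ]
 [ 0.265 -0.964  0.   ]
 [-0.    -0.    -1.   ]]
scene -0.1 xmin 0.829 z 0.2 0.47
scene -0.0 xmin 0.809 z 0.2 0.52
scene 0.1 xmin 0.922 z 0.28 0.52
top -0.1 xmin 0.829 z 0.2 0.48
top -0.0 xmin 0.811 z 0.2 0.62
top 0.1 xmin 0.917 z 0.27 0.64
```

```bash
python3 -m pendant '[[[0.92,0,0,0,0,-0.75,0],[0.92,0,0,0,0,-0.75,0],[0.92,0,0,0,0,-0.75,0],[0.92,0,0,0,0,-0.75,0],[0.92,0,0,0,0,-0.75,0],[0.92,0,0,0,0,-0.75,0],[0.92,0,0,0,0,-0.75,0],[0.92,0,0,0,0,-0.75,0],[0.92,0,0,0,0,-0.75,0],[0.92,0,0,0,0,-0.75,0],[0.92,0,0,0,0,-0.75,0],[0.92,0,0,0,0,-0.75,0],[0.92,0,0,0,0,-0.75,0],[0.92,0,0,0,0,-0.75,0],[0.92,0,0,0,0,-0.75,0],[0.92,0,0,0,0,-0.75,0],[0.92,0,0,0,0,-0.75,0],[0.92,0,0,0,0,-0.75,0],[0,0,0,0,0,0,0],[0,0,0,0,0,0,0]]]' 40
python3 - <<'E'
from h import *
d=arm.get_image("wrist"); cv2.imwrite("pics/w1.png",d["img"][:,:,::-1]); print(arm.observe()["joints"].round(3))
E
```

```text
clock: 2.12
position: [0.6157, -0.1561, 0.2488]
ee_rot: [-2.448, -1.968, -0.002]
force: [-0.2, -1.1, 0.5]
width: 1.003
[ 0.404  0.481 -0.354  1.522  0.175  1.17  -0.202]
```

View pics/w1.png

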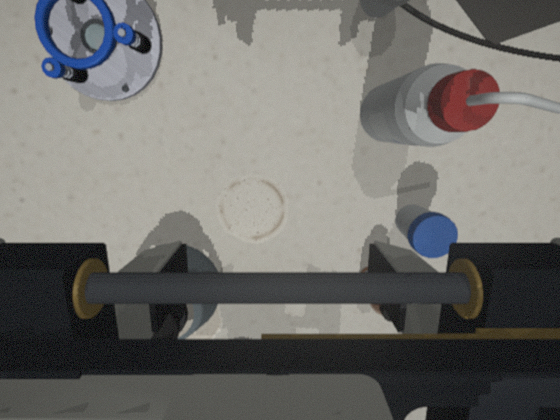

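The wrist view shows the blue ring at (75,30), the wash bottle's red cap at (465,98) and the blue-lidded pot at (432,235). I'll continue the arc, a bit higher and closer in.

```bash
python3 -m pendant '[[[0.5,-0.3,-0.5,0,0,-0.4,0],[0.9,0,-0.4,0,0,-0.75,0],[0.9,0,0,0,0,-0.75,0],[0.9,0,0,0,0,-0.75,0],[0.9,0,0,0,0,-0.75,0],[0.9,0,0,0,0,-0.75,0],[0.9,0,0,0,0,-0.75,0],[0.9,0,0,0,0,-0.75,0],[0.9,0,0,0,0,-0.75,0],[0,0,0,0,0,0,0],[0,0,0,0,0,0,0]]]' 40
python3 - <<'E'
from h import *
d=arm.get_image("wrist"); cv2.imwrite("pics/w2.png",d["img"][:,:,::-1]); print(arm.observe()["joints"].round(3))
E
```

```text
clock: 3.08
position: [0.6016, 0.1488, 0.2848]
ee_rot: [-1.875, -2.521, -0.0]
force: [0.8, -1.0, -0.4]
width: 1.001
[ 0.033  0.459 -0.535  1.5    0.242  1.249 -0.245]
```

View pics/w2.png

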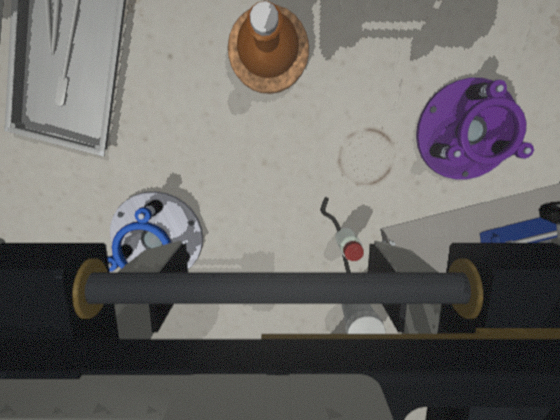

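The flask is clear at (266,45), with the blue ring partly hidden at (140,245). I'll measure the flask in this view too.

Run:
```python
from h import *
d=arm.get_image("wrist");P=cloud(d);P[d["z_map"]==0]=-9
p=P[0:95,225:315].reshape(-1,3)
z=p[:,2]
print("ball",sphere(p[(z>.035)&(z<.07)]))
s=p[(z>.136)&(z<.16)]; print("stopper",s.mean(0),s.min(0),s.max(0),len(s))
q=p[(z>.02)&(z<.03)]; print("cork",(q.min(0)+q.max(0))/2)
```

```text
ball (array([0.5493213 , 0.28569902, 0.04394623]), np.float64(0.03161221609048126))
stopper [0.54991567 0.28454231 0.14051901] [0.53881516 0.27470184 0.1361081 ] [0.56027908 0.2953758  0.1430607 ] 703
cork [0.54938835 0.28562473 0.02401966]
```

```bash
python3 -m pendant '[[[0.91,-0.064,0,0,0,0,0],[0.91,-0.064,0,0,0,0,0],[0.91,-0.064,0,0,0,0,0],[0.91,-0.064,0,0,0,0,0],[0,0,0,0,0,0,0],[0,0,0,0,0,0,0],[0,0,0,0,0,0,0]]]' 40
python3 - <<'E'
from h import *
from scipy.spatial.transform import Rotation as Ro
s=arm.observe();R=Ro.from_rotvec(s["ee_rot"]).as_matrix();print(s["position"],R.round(3).tolist(),R.T@(np.array([.550,.2853,.110])-s["position"])/.04)
E
```

```text
clock: 3.77
position: [0.5518, 0.2821, 0.2845]
ee_rot: [1.881, 2.515, -0.002]
force: [0.3, -0.1, 0.1]
width: 0.995
[0.55182755 0.28214082 0.28448686] [[-0.283, 0.959, 0.0], [0.959, 0.283, -0.002], [-0.002, -0.0, -1.0]] [ 0.09567274 -0.02147418  4.36202381]
```

```bash
python3 -m pendant '[[[0.1,-0.02,0.6,0,0,0,0],[0,0,0.7,0,0,0,0],[0,0,0.7,0,0,0,0],[0,0,0.7,0,0,0,0],[0,0,0.6,0,0,0,0],[0,0,0.5,0,0,0,0],[0,0,0.4,0,0,0,0],[0,0,0.16,0,0,0,0],[0,0,0,0,0,0,0],[0,0,0,0,0,0,0]]]' 40
python3 - <<'E'
from h import *
from scipy.spatial.transform import Rotation as Ro
s=arm.observe();R=Ro.from_rotvec(s["ee_rot"]).as_matrix();print(s["position"],R.T@(np.array([.550,.2853,.110])-s["position"])/.04)
for n in("scene","wrist"):
    d=arm.get_image(n); cv2.imwrite(f"pics/{n}3.png",d["img"][:,:,::-1])
E
```

```text
clock: 4.6
position: [0.5496, 0.2868, 0.1107]
ee_rot: [1.88, 2.516, -0.0]
force: [0.9, -0.0, -0.1]
width: 1.0
[0.54961904 0.28675876 0.11067983] [-0.037664   -0.00121676  0.01701457]
```

View pics/scene3.png

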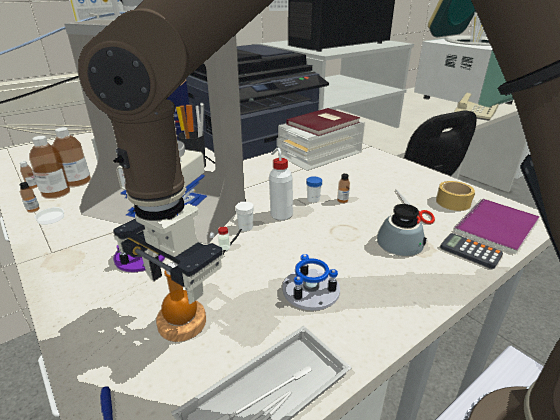

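View pics/wrist3.png

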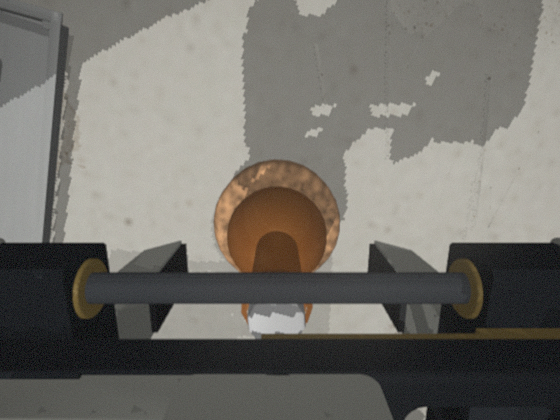

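The neck sits centred between the jaws at (277,265). I'll close on it.

```bash
python3 -m pendant '[[[-0.03,0,0,0,0,0,0.4],[0,0,0,0,0,0,0.65],[0,0,0,0,0,0,0.7],[0,0,0,0,0,0,0.8],[0,0,0,0,0,0,1],[0,0,0,0,0,0,1],[0,0,0,0,0,0,1],[0,0,0,0,0,0,1],[0,0,0,0,0,0,1],[0,0,0,0,0,0,1],[0,0,0,0,0,0,1]]]' 45
python3 -m pendant '[[[0,0,-0.3,0,0,0,1],[0,0,-0.5,0,0,0,1],[0,0,-0.7,0,0,0,1],[0,0,-0.8,0,0,0,1],[0,0,-0.8,0,0,0,1],[0,0,-0.8,0,0,0,1],[0,0,-0.6,0,0,0,1],[0,0,-0.4,0,0,0,1],[0,0,0,0,0,0,1],[0,0,0,0,0,0,1]]]'
python3 - <<'E'
from h import *
for n in("scene","wrist"):
    d=arm.get_image(n); cv2.imwrite(f"pics/{n}4.png",d["img"][:,:,::-1])
    P=cloud(d);P[d["z_map"]==0]=-9;hsv=cv2.cvtColor(d["img"],cv2.COLOR_RGB2HSV)
    s=arm.observe();D=P-s["position"]
    m=(hsv[...,0]<20)&(hsv[...,1]>150)&(D[...,2]<-.035)&(D[...,2]>-.11)&(np.hypot(D[...,0],D[...,1])<.06)
    print(n,m.sum(),s["position"],sphere(D[m]))
E
```

```text
clock: 5.62
position: [0.5491, 0.2869, 0.1103]
ee_rot: [1.877, 2.519, 0.0]
force: [2.3, 0.2, -0.5]
width: 0.257
clock: 6.45
position: [0.549, 0.2871, 0.3074]
ee_rot: [1.877, 2.518, 0.002]
force: [-0.4, -0.0, -2.3]
width: 0.252
scene 1188 [0.54857086 0.28659332 0.3059805 ] (array([ 0.00166889, -0.00032351, -0.06618476]), np.float64(0.031319081830023486))
wrist 1024 [0.54842795 0.28634754 0.30521826] (array([ 0.00025782, -0.00074626, -0.06417922]), np.float64(0.030307608835464506))
```

View pics/scene4.png

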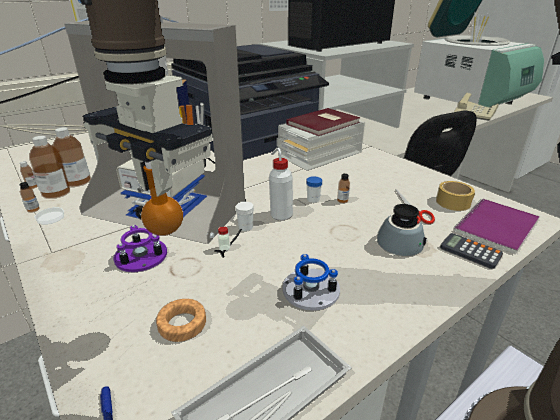

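View pics/wrist4.png

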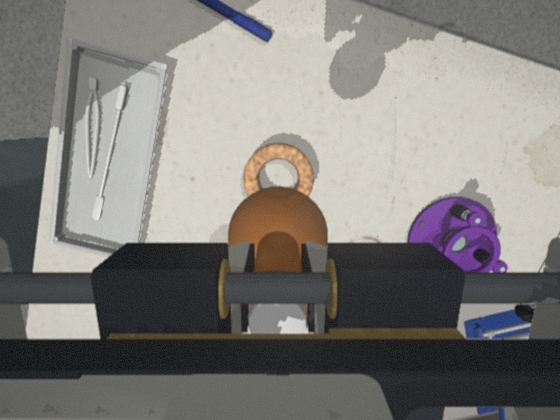

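Flask is held upright, with the ball about 65 mm below the TCP and centred to within about 1.5 mm. Next I'll carry it back along the arc to the mixer.

```bash
python3 -m pendant '[[[-0.4,0,0,0,0,0.3,1],[-0.7,0,0,0,0,0.5,1],[-0.85,0,0,0,0,0.75,1],[-0.85,0,0,0,0,0.75,1],[-0.85,0,0,0,0,0.75,1],[-0.85,0,0,0,0,0.75,1],[-0.85,0,0,0,0,0.75,1],[-0.85,0,0,0,0,0.75,1],[-0.85,0,0,0,0,0.75,1],[-0.85,0,0,0,0,0.75,1],[-0.85,0,0,0,0,0.75,1],[-0.85,0,0,0,0,0.75,1],[-0.7,0,0,0,0,0.5,1],[-0.4,0,0,0,0,0.3,1],[0,0,0,0,0,0,1],[0,0,0,0,0,0,1]]]'
python3 - <<'E'
from h import *
from scipy.spatial.transform import Rotation as Ro
s=arm.observe();R=Ro.from_rotvec(s["ee_rot"]).as_matrix();print(s["position"],s["joints"].round(2),R.round(3).tolist(),R.T@(np.array([.4640,-.2525,.240])-s["position"])/.04)
d=arm.get_image("wrist"); cv2.imwrite("pics/w5.png",d["img"][:,:,::-1])
E
```

```text
clock: 7.88
position: [0.5288, -0.1314, 0.3057]
ee_rot: [-2.651, -1.683, 0.001]
force: [0.4, 0.8, -1.2]
width: 0.255
[ 0.5288479  -0.13138615  0.30566273] [ 0.39  0.29 -0.32  1.66  0.09  1.21 -0.39] [[0.426, 0.905, -0.001], [0.905, -0.426, 0.0], [-0.0, -0.001, -1.0]] [-3.42973242 -0.17644325  1.64215793]
```

View pics/w5.png

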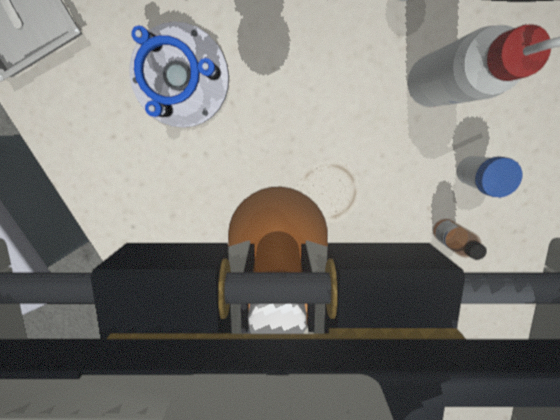

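The blue ring is fully visible at (167,70), so I'll measure it from here and then move on over the mixer.

```bash
python3 - <<'E'
from h import *
d=arm.get_image("wrist");P=cloud(d);P[d["z_map"]==0]=-9;hsv=cv2.cvtColor(d["img"],cv2.COLOR_RGB2HSV)
a,b,c,e=120,15,235,135
h=hsv[b:e,a:c];p=P[b:e,a:c];m=(h[...,0]>95)&(h[...,0]<130)&(h[...,1]>120)
cs,hi=cv2.findContours(m.astype(np.uint8),cv2.RETR_CCOMP,cv2.CHAIN_APPROX_NONE)
for ct,x in zip(cs,hi[0]):
    if x[3]>=0 and cv2.contourArea(ct)>200:
        el=cv2.fitEllipse(ct); print("hole",el,ray(d,a+el[0][0],b+el[0][1],.055))
q=p[m&(p[...,2]>.045)]; c0=np.median(q[:,:2],0)
for _ in range(8):
    r=np.hypot(*(q[:,:2]-c0).T); g=q[r<.038]; c0,R=circ(g)
print(c0,R,np.percentile(q[:,2],[5,50,95]))
E
python3 -m pendant '[[[-0.3,-0.04,0,0,0,0,1],[-0.6,-0.04,0,0,0,0,1],[-0.7,-0.04,0,0,0,0,1],[-0.7,-0.04,0.2,0,0,0,1],[-0.6,0,0.4,0,0,0,1],[-0.4,0,0.5,0,0,0,1],[-0.13,0,0.4,0,0,0,1],[0,0,0.14,0,0,0,1],[0,0,0,0,0,0,1],[0,0,0,0,0,0,1],[0,0,0,0,0,0,1]]]'
python3 - <<'E'
from h import *
from scipy.spatial.transform import Rotation as Ro
s=arm.observe();R=Ro.from_rotvec(s["ee_rot"]).as_matrix();print(s["position"],R.T@(np.array([.4640,-.2525,.240])-s["position"])/.04,s["force"])
for n in ("scene","top"):
    d=arm.get_image(n); cv2.imwrite(f"pics/{n}6.png",d["img"][:,:,::-1])
    P=cloud(d);P[d["z_map"]==0]=-9;hsv=cv2.cvtColor(d["img"],cv2.COLOR_RGB2HSV)
    D=P-s["position"]
    m=(hsv[...,0]<20)&(hsv[...,1]>150)&(D[...,2]<-.035)&(D[...,2]>-.11)&(np.hypot(D[...,0],D[...,1])<.06)
    if m.sum()>20: b,r=sphere(D[m]);print(n,"ball",m.sum(),b+s["position"],r)
    m=(P[...,2]>.094)&(P[...,2]<.104)&(np.hypot(P[...,0]-.465,P[...,1]+.253)<.04)
    print(n,"rim",m.sum(),circ(P[m]))
E
```

```text
hole ((46.93952941894531, 56.707130432128906), (48.819217681884766, 53.05213928222656), 167.32144165039062) [0.47146659 0.03026316 0.055     ]
[0.47197879 0.02937743] 0.030888934410389365 [0.05588675 0.05832308 0.05990932]
clock: 8.9
position: [0.4667, -0.2514, 0.2418]
ee_rot: [2.648, 1.688, 0.002]
force: [0.6, 0.6, -1.2]
width: 0.247
[ 0.46665775 -0.25141271  0.24178939] [-0.05271795 -0.04882297  0.04463155] [ 0.58315956  0.61670556 -1.16957963]
scene ball 591 [ 0.46604102 -0.25117865  0.17470169] 0.030817889262194087
scene rim 107 (array([ 0.46440009, -0.25178849]), np.float64(0.026212527755526994))
top ball 37 [ 0.46733205 -0.25139897  0.17800354] 0.028708140283593107
top rim 26 (array([ 0.46692734, -0.25018461]), np.float64(0.022512637274547245))
```

View pics/scene6.png

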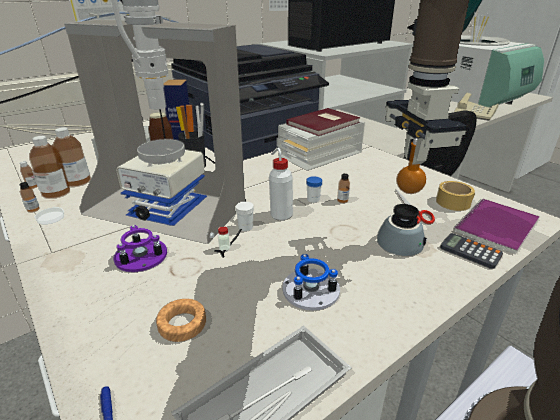

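Ball is over the cup with about 1.5 mm of offset to correct. Descending.

```bash
python3 -m pendant '[[[-0.03,-0.03,0.3,0,0,0,1],[0,0,0.4,0,0,0,1],[0,0,0.3,0,0,0,1],[0,0,0.2,0,0,0,1],[0,0,0.1,0,0,0,1],[0,0,0.1,0,0,0,1],[0,0,0.05,0,0,0,1],[0,0,0,0,0,0,1],[0,0,0,0,0,0,1]]]'
python3 -m pendant '[[[0,0,0.06,0,0,0,1],[0,0,0.05,0,0,0,1],[0,0,0,0,0,0,1],[0,0,0,0,0,0,1]]]'
```

```text
clock: 9.75
position: [0.4647, -0.253, 0.1836]
ee_rot: [2.65, 1.685, 0.002]
force: [0.9, 0.8, 2.1]
width: 0.255
clock: 10.08
position: [0.4646, -0.253, 0.1787]
ee_rot: [2.65, 1.685, 0.002]
force: [2.7, 1.2, 4.5]
width: 0.255
```

```bash
python3 -m pendant '[[[0,0,0.06,0,0,0,1],[0,0,0.05,0,0,0,1],[0,0,0,0,0,0,1],[0,0,0,0,0,0,1]]]'
python3 -m pendant '[[[0,0,0.05,0,0,0,1],[0,0,0.0,0,0,0,1],[0,0,0,0,0,0,1],[0,0,0,0,0,0,1]]]'
```

```text
clock: 10.42
position: [0.4655, -0.2532, 0.1767]
ee_rot: [2.648, 1.684, 0.004]
force: [-2.2, 3.3, 27.3]
width: 0.255
clock: 10.75
position: [0.4661, -0.2534, 0.1762]
ee_rot: [2.646, 1.683, 0.005]
force: [-5.9, 5.9, 42.5]
width: 0.253
```

The stop is reached, with force rising stiffly. I'll ease off a little and hold for over a second.

```bash
python3 -m pendant '[[[0,0,-0.04,0,0,0,1],[0,0,0,0,0,0,1],[0,0,0,0,0,0,1],[0,0,0,0,0,0,1],[0,0,0,0,0,0,1],[0,0,0,0,0,0,1],[0,0,0,0,0,0,1],[0,0,0,0,0,0,1],[0,0,0,0,0,0,1],[0,0,0,0,0,0,1],[0,0,0,0,0,0,1],[0,0,0,0,0,0,1],[0,0,0,0,0,0,1],[0,0,0,0,0,0,1]]]'
python3 - <<'E'
from h import *
s=arm.observe()
for n in ("scene",):
    d=arm.get_image(n); cv2.imwrite(f"pics/{n}7.png",cv2.resize(d["img"][120:280,330:500,::-1],None,fx=3,fy=3))
    P=cloud(d);P[d["z_map"]==0]=-9;hsv=cv2.cvtColor(d["img"],cv2.COLOR_RGB2HSV)
    D=P-s["position"]
    m=(hsv[...,0]<20)&(hsv[...,1]>150)&(D[...,2]<-.035)&(D[...,2]>-.11)&(np.hypot(D[...,0],D[...,1])<.06)
    b,r=sphere(D[m]);print(n,"ball",m.sum(),b+s["position"],r,b)
    m=(hsv[...,2]<60)&(P[...,2]>.06)&(P[...,2]<.11)&(np.hypot(P[...,0]-.465,P[...,1]+.253)<.04)
    print("rim z",np.percentile(P[m][:,2],[50,90,95,99]))
print(s["position"],s["force"])
E
```

```text
clock: 11.92
position: [0.4658, -0.2533, 0.1765]
ee_rot: [2.647, 1.684, 0.004]
force: [-1.5, 4.5, 28.4]
width: 0.258
scene ball 556 [ 0.46463717 -0.25314902  0.10960794] 0.031012564176238433 [-0.00115763  0.00018077 -0.0668798 ]
rim z [0.07375615 0.08776006 0.08860698 0.09252923]
[ 0.4657948  -0.2533298   0.17648774] [-1.48839758  4.45547062 28.36630616]
```

View pics/scene7.png

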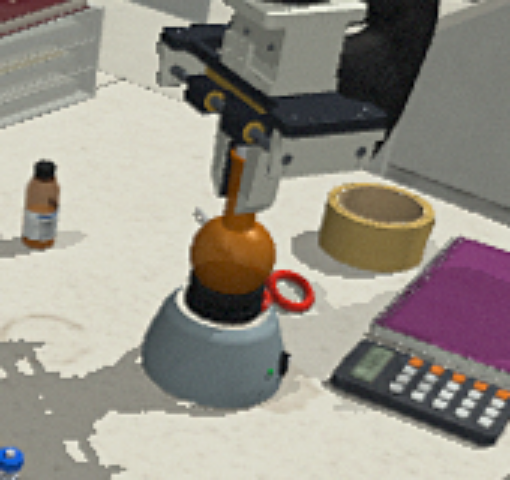

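The cup rim is at 0.089, so it's fully down, with the ball seated and upright. It was held for more than 1.2 s. Next: lift and carry to the blue cradle.

```bash
python3 -m pendant '[[[0,0,-0.15,0,0,0,1],[0,0,-0.3,0,0,0,1],[0,0,-0.5,0,0,0,1],[0,0,-0.5,0,0,0,1],[0,0,-0.4,0,0,0,1],[0.1,-0.04,-0.2,0,0,0,1],[0.4,-0.18,0,0,0,0,1],[0.8,-0.36,0,0,0,0,1],[0.8,-0.36,0,0,0,0,1],[0.8,-0.36,0,0,0,0,1],[0.8,-0.36,0,0,0,0,1],[0.8,-0.36,0,0,0,0,1],[0.8,-0.36,0,0,0,0,1],[0.7,-0.3,0,0,0,0,1],[0.4,-0.2,0,0,0,0,1],[0.1,-0.04,0,0,0,0,1],[0,0,0,0,0,0,1],[0,0,0,0,0,0,1],[0,0,0,0,0,0,1]]]'
cat > m.py <<'E'
from h import *
import sys
from scipy.spatial.transform import Rotation as Ro
s=arm.observe();R=Ro.from_rotvec(s["ee_rot"]).as_matrix();print(s["position"],s["force"].round(1),R.round(3).tolist())
tag=sys.argv[1]
for n in ("scene","top"):
    d=arm.get_image(n); cv2.imwrite(f"pics/{n}{tag}.png",d["img"][:,:,::-1])
    P=cloud(d);P[d["z_map"]==0]=-9;hsv=cv2.cvtColor(d["img"],cv2.COLOR_RGB2HSV)
    D=P-s["position"]; b=None
    m=(hsv[...,0]<20)&(hsv[...,1]>150)&(D[...,2]<-.035)&(D[...,2]>-.11)&(np.hypot(D[...,0],D[...,1])<.06)
    if m.sum()>20: b,r=sphere(D[m]);b=b+s["position"];print(n,"ball",m.sum(),b,r)
    m=(hsv[...,0]>95)&(hsv[...,0]<130)&(hsv[...,1]>120)&(P[...,2]>.03)&(P[...,2]<.07)&(np.hypot(P[...,0]-.4715,P[...,1]-.03)<.075)
    q=P[m]; c0=np.median(q[:,:2],0)
    for _ in range(8):
        g=q[np.hypot(*(q[:,:2]-c0).T)<.038]; c0,rr=circ(g)
    print(n,"ring",len(g),c0,rr,"z",np.percentile(g[:,2],[50,90,97]))
    if b is not None: print("  corr units (tool)",(R.T@np.r_[c0-b[:2],0]/.04).round(3))
E
python3 m.py 8; python3 -c "
from h import *
print((arm.observe()['joints']).round(2))"
```

```text
clock: 13.55
position: [0.4681, 0.0304, 0.255]
ee_rot: [2.653, 1.683, -0.002]
force: [-0.4, -0.1, -1.8]
width: 0.254
[0.46810484 0.03044795 0.25501614] [-0.4 -0.1 -1.8] [[0.426, 0.905, -0.001], [0.905, -0.426, -0.001], [-0.001, -0.001, -1.0]]
scene ball 825 [0.46706857 0.03029354 0.18806132] 0.03114726969440247
scene ring 379 [0.46972988 0.03265056] 0.030848566494091706 z [0.05641471 0.0580829  0.05860267]
  corr units (tool) [ 0.082  0.035 -0.   ]
[ 0.19  0.21 -0.43  1.9   0.1   1.05 -0.73]
  return _methods._mean(a, axis=axis, dtype=dtype,
  ret = um.true_divide(
Traceback (most recent call last):
  File "m.py", line 16, in <module>
    print(n,"ring",len(g),c0,rr,"z",np.percentile(g[:,2],[50,90,97]))
                                    ~~~~~~~~~~~~~^^^^^^^^^^^^^^^^^^^
IndexError: index -1 is out of bounds for axis 0 with size 0
```

```bash
sleep 1
```

```text
(no output)
```

View pics/scene8.png

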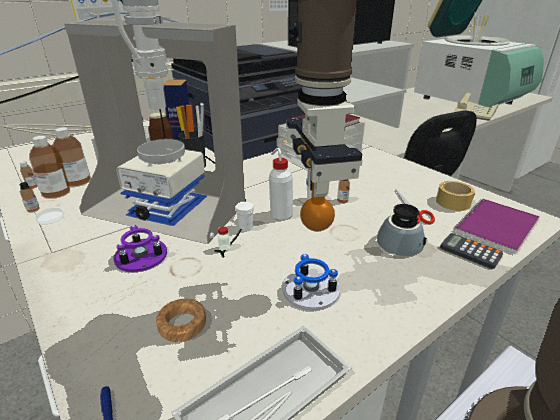

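```bash
python3 -m pendant '[[[0.066,0.05,0.3,0,0,0,1],[0,0,0.5,0,0,0,1],[0,0,0.5,0,0,0,1],[0,0,0.5,0,0,0,1],[0,0,0.35,0,0,0,1],[0,0,0.2,0,0,0,1],[0,0,0.1,0,0,0,1],[0,0,0,0,0,0,1],[0,0,0,0,0,0,1]]]'
sed -i 's/("scene","top")/("scene","wrist")/; s/    q=P\[m\];/    q=P[m]\n    if len(q)<30: continue\n   /' m.py; sed -i 's/^    *c0=np.median/    c0=np.median/' m.py; python3 m.py 9
```

```text
clock: 14.4
position: [0.4718, 0.0335, 0.1581]
ee_rot: [2.651, 1.685, 0.001]
force: [-0.9, 0.5, -0.5]
width: 0.256
[0.47176067 0.03346142 0.15806614] [-0.9  0.5 -0.5] [[0.425, 0.905, 0.001], [0.905, -0.425, 0.0], [0.0, 0.001, -1.0]]
scene ball 709 [0.47073106 0.0334077  0.09111176] 0.031114809278714555
scene ring 249 [0.47021412 0.03255688] 0.030986514676533586 z [0.05630895 0.058014   0.05854288]
  corr units (tool) [-0.025 -0.003 -0.   ]
wrist ball 697 [0.47114626 0.0335739  0.09591535] 0.028239577647185963
wrist ring 1220 [0.47472011 0.04541912] 0.025105243984269197 z [0.05835493 0.05933099 0.05986697]
  corr units (tool) [ 0.306 -0.045  0.   ]
```

View pics/scene9.png

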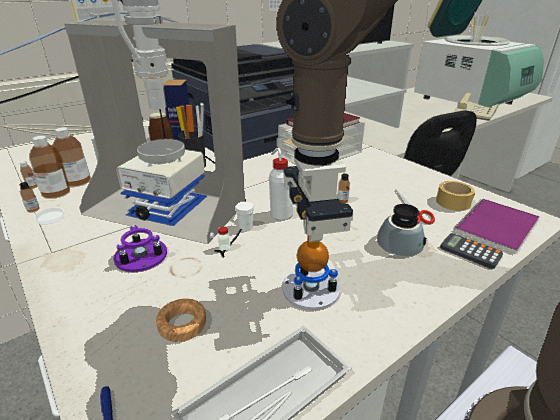

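View pics/wrist9.png

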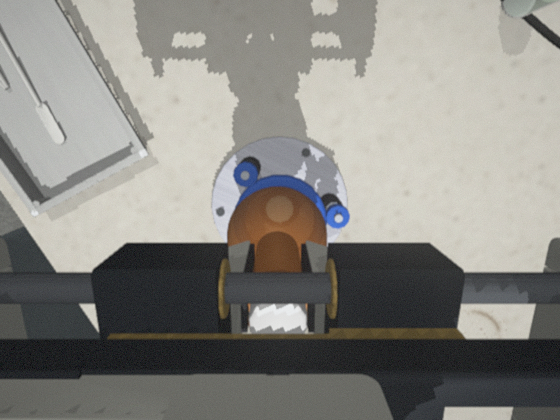

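The ball is above the ring within about 1 mm according to the scene view; the wrist fit is biased because the ring is half hidden there. I'll seat it gently and watch the forces.

```bash
python3 -m pendant '[[[-0.04,0,0.15,0,0,0,1],[0,0,0.12,0,0,0,1],[0,0,0.08,0,0,0,1],[0,0,0.04,0,0,0,1],[0,0,0,0,0,0,1],[0,0,0,0,0,0,1]]]'
python3 -m pendant '[[[0,0,0.06,0,0,0,1],[0,0,0.06,0,0,0,1],[0,0,0,0,0,0,1],[0,0,0,0,0,0,1]]]'
python3 m.py 10
```

```text
clock: 15.0
position: [0.4711, 0.0321, 0.1422]
ee_rot: [2.651, 1.685, 0.001]
force: [1.3, -0.7, 3.7]
width: 0.252
clock: 15.33
position: [0.4713, 0.0322, 0.1374]
ee_rot: [2.651, 1.685, 0.002]
force: [1.4, -1.6, 5.7]
width: 0.254
[0.47132617 0.0322019  0.13736171] [ 1.4 -1.6  5.7] [[0.424, 0.906, 0.001], [0.906, -0.424, 0.0], [0.001, 0.001, -1.0]]
scene ball 682 [0.47057944 0.03200638 0.06989341] 0.0315464373432747
scene ring 229 [0.47054538 0.03220442] 0.031526604200087606 z [0.04907232 0.05072048 0.05154898]
  corr units (tool) [ 0.004 -0.003 -0.   ]
wrist ball 740 [0.47046025 0.03186499 0.07457596] 0.028690137535192416
wrist ring 1025 [0.47029557 0.02872605] 0.03406655534322355 z [0.05107206 0.05197966 0.05233239]
  corr units (tool) [-0.073  0.03  -0.   ]
```

Seated, with the ball 19 mm above the ring edge and the ring about 7 mm down. I'll press the rest of the way.

```bash
python3 -m pendant '[[[0,0,0.06,0,0,0,1],[0,0,0.06,0,0,0,1],[0,0,0.04,0,0,0,1],[0,0,0,0,0,0,1],[0,0,0,0,0,0,1]]]'
python3 -m pendant '[[[0,0,0.04,0,0,0,1],[0,0,0,0,0,0,1],[0,0,0,0,0,0,1]]]'
python3 m.py 11
```

```text
clock: 15.85
position: [0.4714, 0.0322, 0.1312]
ee_rot: [2.65, 1.685, 0.002]
force: [2.7, -1.8, 9.1]
width: 0.254
clock: 16.1
position: [0.4721, 0.0322, 0.1299]
ee_rot: [2.65, 1.685, 0.004]
force: [2.7, -2.7, 8.3]
width: 0.256
[0.47213429 0.03216363 0.1298851 ] [ 2.7 -2.7  8.3] [[0.424, 0.905, 0.003], [0.905, -0.424, 0.0], [0.001, 0.003, -1.0]]
scene ball 667 [0.47122894 0.0319834  0.06256757] 0.03135839430375369
scene ring 231 [0.47091148 0.03151328] 0.03205709484562079 z [0.04244174 0.04419169 0.04476978]
  corr units (tool) [-0.014 -0.002 -0.   ]
wrist ball 725 [0.47145392 0.03192539 0.06716768] 0.02860402722462107
wrist ring 1273 [0.47464456 0.04579864] 0.025475903998805966 z [0.04444738 0.04550429 0.04589278]
  corr units (tool) [ 0.348 -0.075  0.   ]
```

```bash
python3 -m pendant '[[[0,0,0.04,0,0,0,1],[0,0,0,0,0,0,1],[0,0,0,0,0,0,1],[0,0,0,0,0,0,1],[0,0,0,0,0,0,1],[0,0,0,0,0,0,1],[0,0,0,0,0,0,1],[0,0,0,0,0,0,1]]]'
python3 m.py 12
```

```text
clock: 16.87
position: [0.4727, 0.032, 0.1289]
ee_rot: [2.649, 1.684, 0.006]
force: [2.8, -2.5, 14.4]
width: 0.258
[0.4727172  0.03204323 0.12885416] [ 2.8 -2.5 14.4] [[0.425, 0.905, 0.004], [0.905, -0.425, -0.0], [0.002, 0.004, -1.0]]
scene ball 665 [0.47273719 0.03049822 0.0599336 ] 0.03315575106208473
scene ring 233 [0.47098548 0.03149732] 0.03207004976261364 z [0.04267394 0.0442179  0.04507028]
  corr units (tool) [ 0.004 -0.05  -0.   ]
wrist ball 674 [0.47202501 0.03186029 0.06606736] 0.028619933032611525
wrist ring 1231 [0.47513607 0.04720458] 0.02458717305269431 z [0.04423197 0.0452363  0.04578621]
  corr units (tool) [ 0.38  -0.092  0.   ]
```

View pics/scene12.png

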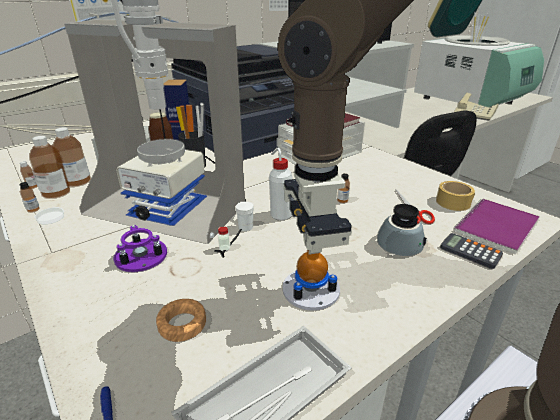

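Run:
```python
from h import *
from scipy.optimize import least_squares
for i in range(3):
    s=arm.observe()
    for n in("scene","wrist"):
        d=arm.get_image(n);P=cloud(d);P[d["z_map"]==0]=-9;hsv=cv2.cvtColor(d["img"],cv2.COLOR_RGB2HSV);D=P-s["position"]
        m=(hsv[...,0]<20)&(hsv[...,1]>150)&(D[...,2]<-.045)&(D[...,2]>-.09)&(np.hypot(D[...,0],D[...,1])<.036)
        q=P[m]; o=least_squares(lambda c:np.linalg.norm(q-c,axis=1)-.032,[.471,.032,.064],loss="soft_l1",f_scale=.001)
        print(n,m.sum(),o.x.round(4),np.abs(o.fun).mean().round(5))
    print(s["position"].round(4),s["force"].round(1),s["clock"])
```

```text
scene 485 [0.4725 0.0313 0.0613] 0.00076
wrist 17 [0.4705 0.0304 0.0627] 0.00026
[0.4727 0.032  0.1289] [ 3.2 -2.3 15. ] 16.9667
scene 478 [0.4727 0.0312 0.0612] 0.0007
wrist 17 [0.4719 0.0309 0.0618] 0.00046
[0.4727 0.032  0.1289] [ 2.9 -2.9 14.6] 17.0667
scene 482 [0.4727 0.0311 0.0613] 0.00074
wrist 22 [0.4711 0.0308 0.0623] 0.00023
[0.4727 0.032  0.1288] [ 2.9 -2.8 14.1] 17.1667
```

The ring is on its stop, at about 16 N including the flask's weight against 10 N of spring. A small sideways force (+x, −y) remains, so I'll relax it by about 1 mm and then do the last checks.

```bash
python3 -m pendant '[[[-0.025,0.035,0.01,0,0,0,1],[0,0,0,0,0,0,1],[0,0,0,0,0,0,1],[0,0,0,0,0,0,1],[0,0,0,0,0,0,1],[0,0,0,0,0,0,1]]]'
python3 m.py 13
python3 - <<'E'
from h import *
d=arm.get_image("scene");P=cloud(d);P[d["z_map"]==0]=-9;hsv=cv2.cvtColor(d["img"],cv2.COLOR_RGB2HSV)
m=(hsv[...,2]<60)&(P[...,2]>.06)&(P[...,2]<.11)&(np.hypot(P[...,0]-.465,P[...,1]+.253)<.04)
print("mixer rim z",np.percentile(P[m][:,2],[90,95,99]))
d0=cv2.imread("pics/scene0.png")[:,:,::-1]
df=np.abs(d["img"].astype(int)-d0).max(2)
for k,(u,v) in dict(wash=(281,195),white=(245,215),vial=(224,240),sample=(314,190),dropper=(344,188)).items(): print(k,np.median(df[v-10:v+10,u-8:u+8]))
cv2.imwrite("pics/fin.png",cv2.resize(d["img"][140:320,210:370,::-1],None,fx=3,fy=3))
print(arm.observe()["dq"].round(4))
E
```

```text
clock: 17.77
position: [0.4731, 0.0316, 0.1287]
ee_rot: [2.65, 1.685, 0.005]
force: [-0.2, 0.7, 19.8]
width: 0.254
[0.4730573  0.03157041 0.12867697] [-0.2  0.7 19.8] [[0.424, 0.906, 0.004], [0.906, -0.424, 0.001], [0.002, 0.003, -1.0]]
scene ball 662 [0.4720505  0.03139544 0.06159576] 0.03146924599879452
scene ring 235 [0.47079602 0.03164587] 0.031916689889661176 z [0.04242016 0.04419571 0.04493514]
  corr units (tool) [-0.008 -0.031 -0.   ]
wrist ball 688 [0.47216643 0.03169712 0.06584885] 0.02872213189399632
wrist ring 1248 [0.47515205 0.04758021] 0.02423814043196523 z [0.04417157 0.04516964 0.0457446 ]
  corr units (tool) [ 0.391 -0.101  0.001]
mixer rim z [0.09582979 0.09639273 0.09731478]
wash 12.0
white 11.0
vial 13.0
sample 42.5
dropper 13.0
[-0.0015 -0.      0.0005 -0.0013 -0.0007 -0.0009  0.0006]
```

View pics/fin.png

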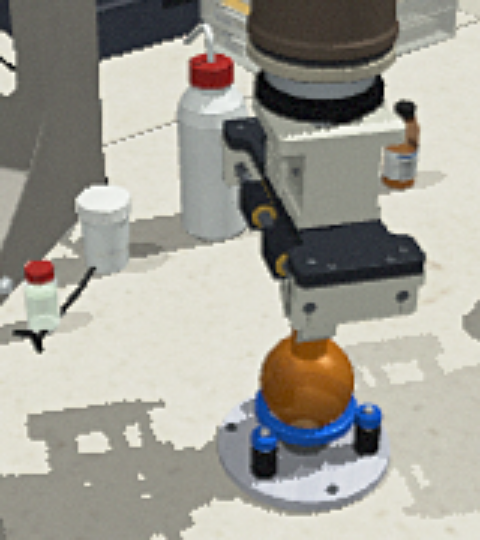

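Lateral force is now near zero and the downward push about 20 N. The ring reads about 14 mm down, the mixer rim is back up at 0.097, and the bystanders haven't moved; the sample pot is hidden behind the gripper. I'm handing in the job.

```bash
python3 -c "
from cell import arm
print(arm.sign_off())"
```

```text
the job is handed in; nothing more can be done
None
```

I took the flask from the cork ring by its neck and pressed it into the mixer cup. The cup was fully down (rim at about 0.089 m), pushed with about 28 N for more than 1.2 s. I then carried it to the blue cradle, seated the ball and pressed the ring down. I handed in at about 18 s, still gripping and pressing; sign-off gave no verdict.

**Last checks:**
- **Ring:** upper edge at about 0.044–0.045 m, so about 14 mm down.
- **Ball:** within about 1.5 mm of the ring centre and 17–19 mm above its edge.
- **Push and tilt:** about 20 N down with almost no side force; the tool was tilted under 0.01 rad.
- **Mixer:** cup back up, rim at 0.097 m.
- **Bystanders:** wash bottle, white pot, vial and dropper looked unmoved.

**Checks that disagreed or were missing:**
- The wrist camera's final ring fit was off by more than 10 mm from the scene camera's, because the flask hides half the ring there. I ignored it.
- The scene and top cameras disagreed by about 2–4 mm on the ring position at the start.
- The sample pot was hidden behind the gripper at the end, so I couldn't check it; I never went near it at bench height.

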